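Load a coupling into the third gap of the fitting rack

ROBOT

A 6-joint arm with a two-finger parallel gripper is mounted at the origin on a cart in front of the work surface, level with it; the furniture and walls round the work are solid. World frame = base frame: x ahead of the robot, y to its left, z up, the work surface at z = 0. Lengths are in mm, angles in rad, forces in N, time in s.
With the tool pointing down it reaches from about 275 to 825 mm from the base axis. Payload 5.2 kg.
Tool frame: the origin (TCP) lies at the very end of the fingers, on their centre line; the grasp point (between the pads) lies 19 mm behind it; z points along the fingers, y is the line along which they close (so a half turn about z gives the same grasp; the last joint's range is limited). The gripper opens to 93 mm and grips with 3 to 60 N. Pads are 15 mm wide; open, the fingers measure 128 mm over their backs; the gripper's body (75 mm by 188 mm) begins 65 mm behind the grasp point.
Start: joints at [-1.519, 0.259, 1.535, -0, 1.348, -0.203], TCP at [138.65, -532.242, 218.653] pointing down, gripper open.
Joint ranges: [-3.14, 3.14], [-0.91, 2.08], [0.19, 2.58], [-1.22, 4.36], [0.22, 2.71], [-3.12, 3.12]. Speed limits (rad/s): [2.57, 2.57, 3.14, 3.14, 3.14, 3.14].

INTERFACE

Orientations are given as [roll, pitch, yaw] about the fixed x, y, z axes, in that order (R = Rz(yaw) Ry(pitch) Rx(roll)).
In Python, from bench import robot gives the robot as it stands. The module is installed in compiled form; this text tells all that it offers. Calls block until the motion is done:
- robot.move_ptp(position, orientation): joint-space move of the TCP to a pose.
- robot.move_linear(position, ori=None, speed=150, f_stop=None): straight line of the TCP; ori=None keeps the orientation; speed is the mean speed in mm/s. With f_stop (N) it stops when the force on the tool has changed by that much, and returns True; else False.
- robot.move_j(angles): joint-space move.
- robot.move_gripper(opening): opening from 0.0 (shut) to 1.0 (fully open); the grip force is fixed at half the most; returns when the fingers have stopped.
- robot.sleep(seconds).
- robot.inverse_kinematics(position, orientation): joint angles nearest the present ones, or None.
- robot.get_image(name): name is "scene" or "top" or "wrist"; returns a dict with "img" (384x512x3 uint8, blue, green, red), "fovy" (degrees; the focal length in pixels is half the picture's height over the tangent of half this angle, whatever the lens; pixels are square), "cx", "cy" (the principal point, pixels), "eye" and "orientation" of the camera in the world. Camera axes: x right, y down, z forward; pixel columns grow to the right and rows downward; lengths in mm; the calibration is good to about 2 mm. A picture is of the moment at which its call begins. There is no depth.
A pose or a line that the arm cannot do raises robot.MotionError and nothing moves.
- robot.hand_in(): hands the job in; it is judged then, once.
Readings, each from a call of its own:
- robot.current_t(): time.
- robot.current_qpos(): joint angles.
- robot.current_joint_vel(): joint speeds.
- robot.current_joint_efforts(): joint torques, N m.
- robot.current_tcp_pos(): TCP position.
- robot.current_eef_rot(): TCP orientation.
- robot.current_contact_force(): force on the tool from outside, world axes, zero at the start.
- robot.current_ft_torque(): the same for the moment, N m.
- robot.current_gripper_width(): opening from 0.0 (shut) to 1.0 (fully open).
- robot.current_finger_force(): force on a finger pad.
Only numpy, scipy, OpenCV 4.12 (cv2) and the standard library are available. Lean on these libraries where they do the work, as an engineer would, in place of code of your own. Each camera call takes 0.05 s, during which the arm holds its last target. There are 200 camera calls.

TASK

With closed fingertips, run the loading cradle along the rack's rail, counting the gaps from the left as you face them, and stop with the coupling it carries squarely in front of the third gap. Push the standing coupling out of the cradle into that gap, fully home against the back stop, without gripping, lifting or tipping it; then push the empty cradle back to the stop at the left end of the rail. Leave the couplings already in the rack and the things around it where they are.

Things in the scene. Friction and masses are not known exactly. Their poses are not given: they have to be found in the camera images.
- rack: Fixed low rack, five parallel gaps (lanes) side by side, open on top and to the robot, on an aluminium plate (x -0.066..0.058, y -0.154..0.212, 6 mm thick). Origin on the work surface under the middle of the third gap's mouth; +x points into the gaps, +y left along the row, z up. Gap centrelines, first to fifth from the left: y = +0.106, +0.053, 0, -0.053, -0.106.
- row_left (a point): Top of the nose of the leftmost divider, left of the first gap, at rack x = 0, y = 0.1325. Six dividers, 4 mm thick with rounded noses, leave gaps 49 mm wide and 41 mm deep (rack x 0 to 0.041, where the back stop's face is). Above the work surface: lane floor 20 mm, divider tops 38 mm, back stop top 44 mm.
- rail_left (a point): Middle of the left end stop of the steel guide rail. The rail runs along rack y at x = -0.030 in front of the gaps, 12 mm wide, its top 12 mm above the work surface. The end stops, at rack y = 0.1985 and -0.1405, are 24 mm wide in x, 10 mm in y, up to 18 mm above the work surface; other screw heads on the plate are under 9 mm.
- cradle (a joint): Travel of the loading cradle along the rail, m: 0 = at the left end stop (start), growing to the right, 0.270 = right stop. Its centre is at rack y = 0.164 - value: in line with the first gap at 0.058, the second at 0.111, the third at 0.164. About 1.2 N of friction; stays where it is left, no detents.
- cradle_floor (a point): Middle of the cradle's floor, 20.5 mm above the work surface, at rack x = -0.030. Steel plate 50 mm (x) by 55 mm (y), open at front and back, with 4 mm cheeks left and right: outer faces 27.5 mm from this point, 14.5 to 31 mm above the work surface, the faces to push (1 mm rivet heads). Below 16 mm its bearing block stands 2 mm past the cheeks.
- coupling: The coupling to be loaded: dark iron pipe coupling standing on end, 44 mm diameter, 41 mm high, about 0.17 kg, loose. Origin at the centre of its underside, z up. It starts standing in the cradle between the cheeks (47 mm apart). Fully home, touching the back stop, its centre is at rack x = 0.019, with 3 mm of it outside the gap mouth and clear of the cradle.
- stored_2: Grey coupling, same size, standing loose in the second gap; leave it. Origin at the centre of its underside.
- stored_5: Grey coupling, same size, standing loose in the fifth gap; leave it. Origin at the centre of its underside.
- compound_tin: Round tin of thread compound with a black brush cap, 66 mm diameter, 88 mm high, standing to the left of the rack; leave it. Origin at the centre of its underside.
- valve: Brass ball valve with a blue lever, 39 x 124 x 54 mm, lying to the left of the rack; leave it. Origin at the centre of its underside.
- nipple: Pipe nipple lying on the surface to the right of the rack, 95 mm long, 34 mm diameter; leave it. Origin at the centre of its underside, x along its length.
Not all that is in view belongs to the job. Leave any red or turquoise look-alike of the coupling alone.

How it is judged (in metres and radians):
On the way, in this order (a step that is already met when the one before it is completed fails the run):
1. the cradle stands in line with the third gap (within 6 mm), the coupling still in it (value of joint cradle between 0.158 and 0.17 m and horizontal distance between coupling and cradle_floor below 0.01 m), for 0.2 s.
2. the coupling stands in the third gap, pushed home (x of coupling in the frame of rack between 0.0125 and 0.026 m and y of coupling in the frame of rack between -0.008 and 0.008 m and height (world z) of coupling between 0.015 and 0.024 m and angle between coupling's own z axis and vertical below 0.1 rad), for 0.2 s.
At the end, for the whole second after the job is handed in: The coupling stands upright and at rest in the third gap, within 6 mm of the back stop, and the cradle is back within 10 mm of the left end stop (all of step 2 and linear speed of coupling below 0.02 m/s and value of joint cradle below 0.01 m and velocity of joint cradle below 0.02 m/s); the robot touches nothing.
It fails at once if the coupling is lifted (more than about 12 mm) (height (world z) of coupling above 0.033 m).
It fails at once if the coupling is tipped (angle between coupling's own z axis and vertical above 0.4 rad).
It fails at once if a coupling already in the rack is disturbed (moved over 12 mm) (distance of any of stored_2, stored_5 from where it was at the start of the episode above 0.012 m).
It fails at once if a bystander is disturbed (moved over 12 mm) (distance of any of compound_tin, valve, nipple from where it was at the start of the episode above 0.012 m).
It also fails if it takes over 58 s, if anything falls off the work surface, if the arm or the gripper's body presses on something with over 40 N, if the wrist force passes 120 N, or if a joint passes its speed limit or range.

## Working session

There is one attempt and no reset: what is moved stays moved. The work goes in short steps, each a Python script; the robot and the scene stay as the last script left them, time stands still between calls to the robot, and variables do not carry over. Pictures are saved under pics/ and viewed, at most 10 in all, crops included, and the job is handed in when it is done.

```bash
mkdir -p pics; python3 - <<'E'
from bench import robot
import cv2
for n in("scene","top"):
    d=robot.get_image(n); cv2.imwrite(f"pics/{n}0.png",cv2.resize(d["img"],(800,600),interpolation=cv2.INTER_CUBIC))
    print(n,d["fovy"],d["cx"],d["cy"],d["eye"],d["orientation"])
print(robot.current_t(),robot.current_eef_rot())
E
```

```text
scene 47.250133460096585 250.75691404644746 189.65812800869932 [-546.5065187   767.3760071   604.37087638] [-1.97382855 -0.01289153 -2.1794777 ]
top 43.34199686032213 259.65984700694935 190.50344353778542 [ 210.98634923   17.97368236 1533.44776733] [-2.95868069e+00 -1.94289112e-03 -1.55010457e+00]
0.1 [-3.13994493e+00 -3.33591217e-04  2.54744195e-01]
```

View pics/top0.png

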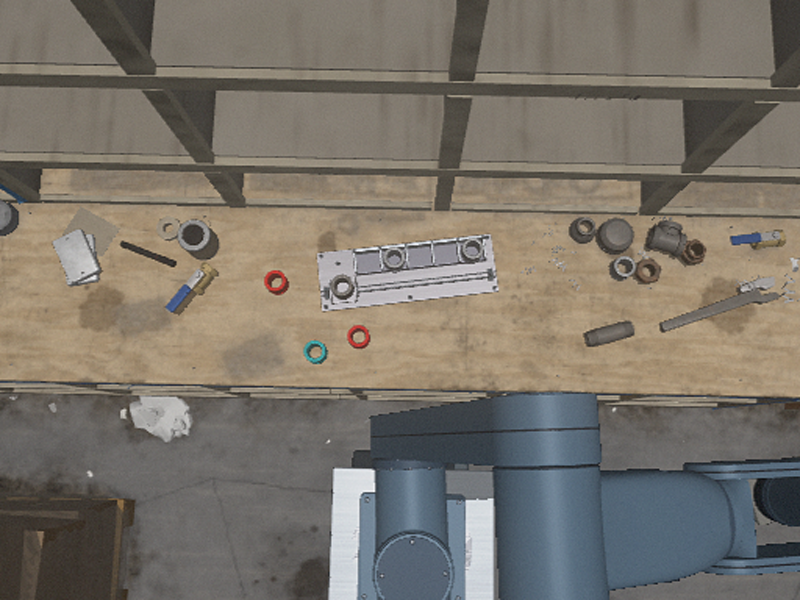

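View pics/scene0.png

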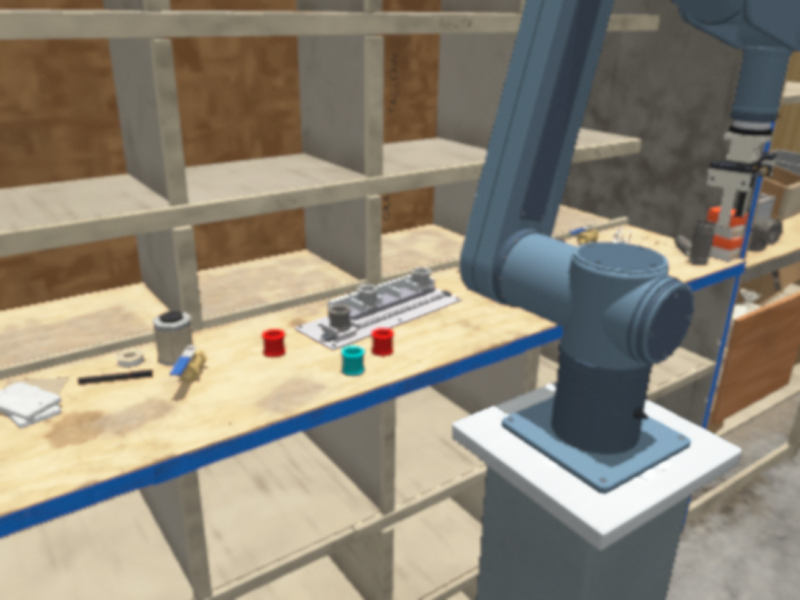

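The top view shows the rack plate with corners at (318,253), (491,235), (498,291) and (322,311). The dark coupling at (343,287) stands in the cradle at the left end, and the stored ones are at (395,258) and (473,250). The red (276,282), red (358,337) and turquoise (316,351) look-alikes are off the plate. Only (343,287) stands in the cradle, so that is the coupling to load. Next I compute positions and take a closer crop.

```bash
cat > h.py <<'E'
import numpy as np, cv2
from scipy.spatial.transform import Rotation as R
from bench import robot
def px2w(d,uv,z):
    f=d["img"].shape[0]/2/np.tan(np.radians(d["fovy"]/2))
    uv=np.atleast_2d(uv).astype(float)
    r=np.c_[(uv[:,0]-d["cx"])/f,(uv[:,1]-d["cy"])/f,np.ones(len(uv))]@R.from_euler("xyz",d["orientation"]).as_matrix().T
    e=np.array(d["eye"]); return e+r*((z-e[2])/r[:,2])[:,None]
def w2px(d,P):
    f=d["img"].shape[0]/2/np.tan(np.radians(d["fovy"]/2))
    c=(np.atleast_2d(P)-d["eye"])@R.from_euler("xyz",d["orientation"]).as_matrix()
    return np.c_[d["cx"]+f*c[:,0]/c[:,2],d["cy"]+f*c[:,1]/c[:,2]]
# rack->world
def rw(T,p):
    x,y,a=T; p=np.atleast_2d(p).astype(float); c,s=np.cos(a),np.sin(a)
    return np.c_[x+c*p[:,0]-s*p[:,1],y+s*p[:,0]+c*p[:,1],p[:,2]]
def fit(d,pts,uv,T0):
    from scipy.optimize import least_squares
    r=least_squares(lambda t:(w2px(d,rw((t[0],t[1],t[2]/100),pts))-uv).ravel(),[T0[0],T0[1],T0[2]*100])
    return (r.x[0],r.x[1],r.x[2]/100),r.fun.reshape(-1,2)
E
python3 - <<'E'
from h import *
d=robot.get_image("top")
s=512/800
uv=np.array([[318,253],[491,235],[498,291],[322,311]])*s
print(px2w(d,uv,6).round(1))
pts=[[58,212,6],[58,-154,6],[-66,-154,6],[-66,212,6]]
T,r=fit(d,pts,uv,(500,100,0)); print(T,r.round(2))
print(w2px(d,rw(T,[[-30,164,20],[0,132.5,38]]))/s)
print("coupl",px2w(d,np.array([343,287])*s,61),rw(T,[-30,164,61]))
print("shelf edge", px2w(d,np.array([[300,170],[300,80],[300,205]])*s,300).round(0))
c=d["img"][140:210,190:330]; cv2.imwrite("pics/topc.png",cv2.resize(c,(800,400),interpolation=cv2.INTER_CUBIC))
for yaw in np.linspace(-np.pi,np.pi,9)+T[2]:
    p=rw(T,[-30,60,250])[0]; q=robot.inverse_kinematics(p,[np.pi,0,yaw]); print(round(yaw,2), None if q is None else np.round(q,2))
E
```

```text
[[ 584.1  205.2    6. ]
 [ 630.4 -154.6    6. ]
 [ 511.5 -169.     6. ]
 [ 462.1  191.9    6. ]]
(np.float64(554.8445147960593), np.float64(-9.855887261189004), np.float64(0.13026714947108847)) [[-0.82 -0.22]
 [ 0.13 -0.56]
 [ 0.65  0.65]
 [ 0.03  0.08]]
[[343.16463038 290.17722007]
 [356.5384659  272.37031522]]
coupl [[502.28876915 145.86923248  61.        ]] [[503.79525655 148.85760691  61.        ]]
shelf edge [[658. 206. 300.]
 [824. 214. 300.]
 [595. 203. 300.]]
-3.01 [-0.13  0.18  1.55  0.    1.4  -1.83]
-2.23 [-0.13  0.18  1.55  0.    1.4  -2.61]
-1.44 [-0.13  0.18  1.55 -0.    1.4   2.88]
-0.66 [-0.13  0.18  1.55 -0.    1.4   2.1 ]
0.13 [-0.13  0.18  1.55 -0.    1.4   1.31]
0.92 [-0.13  0.18  1.55 -0.    1.4   0.53]
1.7 [-0.13  0.18  1.55  0.    1.4  -0.26]
2.49 [-0.13  0.18  1.55  0.    1.4  -1.04]
3.27 [-0.13  0.18  1.55  0.    1.4  -1.83]
```

View pics/topc.png

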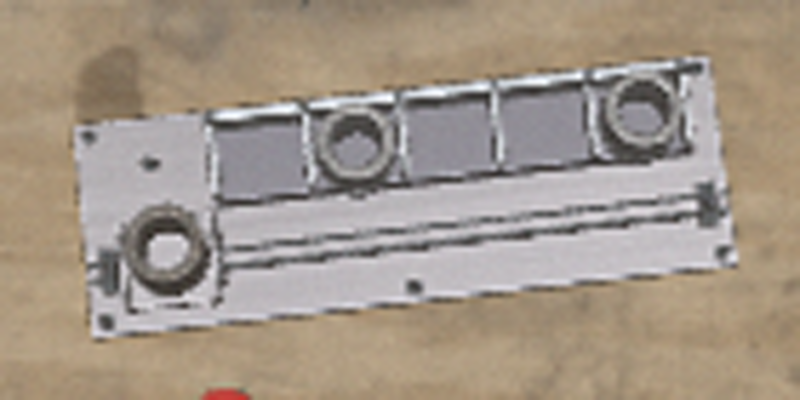

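The dark coupling at crop (165,250) is in the cradle against the left stop (108,272). The grey ones are in gaps 2 and 5. The rack fit is consistent: about 1 px residual, and the coupling agrees within 3 mm. I'll move above it and refine with the wrist camera.

```bash
python3 - <<'E'
from h import *
T=(554.8,-9.9,0.130)
robot.move_ptp(rw(T,[-50,60,300])[0],[np.pi,0,T[2]]); robot.move_gripper(0)
d=robot.get_image("wrist"); np.save("w0.npy",d,allow_pickle=True)
cv2.imwrite("pics/w0.png",cv2.resize(d["img"],(800,600),interpolation=cv2.INTER_CUBIC))
print(robot.current_t(),d["eye"],d["orientation"],robot.current_tcp_pos(),robot.current_gripper_width())
pts=np.array([[0,y,38] for y in(132.5,79.5,26.5,-26.5,-79.5,-132.5)]+[[-30,198.5,18],[-30,-140.5,18],[-66,212,6],[58,212,6],[-66,-154,6],[-30,164,61.5]])
print((w2px(d,rw(T,pts))*800/512).round(0).tolist())
E
```

```text
4.075 [574.02944057  51.75929457 465.73817156] [ 2.85747710e+00 -1.34097262e-03 -1.44084698e+00] [497.4480314   43.12007673 300.023096  ] 0.0016793394712085762
[[309.0, 176.0], [377.0, 176.0], [445.0, 176.0], [514.0, 176.0], [582.0, 176.0], [650.0, 176.0], [235.0, 212.0], [645.0, 212.0], [227.0, 252.0], [213.0, 100.0], [649.0, 252.0], [263.0, 219.0]]
```

View pics/w0.png

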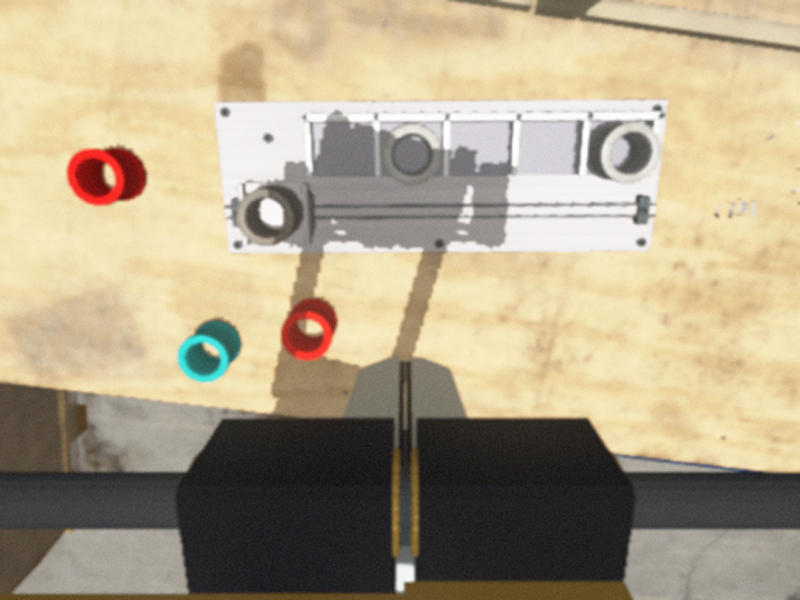

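The wrist view shows the rack plate corners at (217,102), (667,101), (654,250) and (229,253), divider noses along row 176, and the coupling top at (269,213). Predictions are within about 5 px (4 mm). I'll refit, then descend on the left side and run the cradle.

```bash
python3 - <<'E'
from h import *
d=np.load("w0.npy",allow_pickle=True).item(); s=512/800
pts=np.array([[58,212,6],[58,-154,6],[-66,-154,6],[-66,212,6],[0,79.5,38],[0,26.5,38],[0,-26.5,38],[0,-79.5,38],[-30,-140.5,18]])
uv=np.array([[217,102],[667,101],[654,250],[229,253],[378,176],[447,176],[516,175],[585,175],[642,209]])*s
T,r=fit(d,pts,uv,(555,-10,.13)); print(T,r.round(2).tolist())
np.save("T.npy",T)
print("coupling rim", px2w(d,np.array([269,213])*s,61.5), rw(T,[-30,164,61.5]))
print(robot.current_contact_force())
o=[np.pi,0,T[2]]
robot.move_ptp(rw(T,[-30,225,90])[0],o)
robot.move_linear(rw(T,[-30,225,24])[0],speed=80,f_stop=5)
print(robot.current_tcp_pos(),robot.current_contact_force())
hit=robot.move_linear(rw(T,[-30,198,24])[0],speed=30,f_stop=0.8)
p=robot.current_tcp_pos(); print(hit,p,robot.current_contact_force(),robot.current_t())
d=robot.get_image("wrist"); np.save("w1.npy",d,allow_pickle=True)
cv2.imwrite("pics/w1.png",cv2.resize(d["img"],(800,600),interpolation=cv2.INTER_CUBIC))
E
```

```text
(np.float64(555.186485307184), np.float64(-11.111620825186556), np.float64(0.13613028422577864)) [[-1.99, -0.47], [1.93, -1.72], [-1.82, 0.29], [-0.03, 0.08], [0.39, 0.46], [-0.04, 0.18], [-0.46, 0.54], [-0.88, 0.26], [2.9, 0.99]]
coupling rim [[509.1161151 144.8423628  61.5      ]] [[503.20755123 147.29983839  61.5       ]]
[ 0.17071954 -0.82522379  0.3910295 ]
[495.38246789 207.81576996  24.41220303] [-0.23258273 -0.73120245 -0.57835541]
True [497.13354278 188.95289859  23.68082263] [-0.47485352 -1.18753001  0.19595447] 6.725
```

View pics/w1.png

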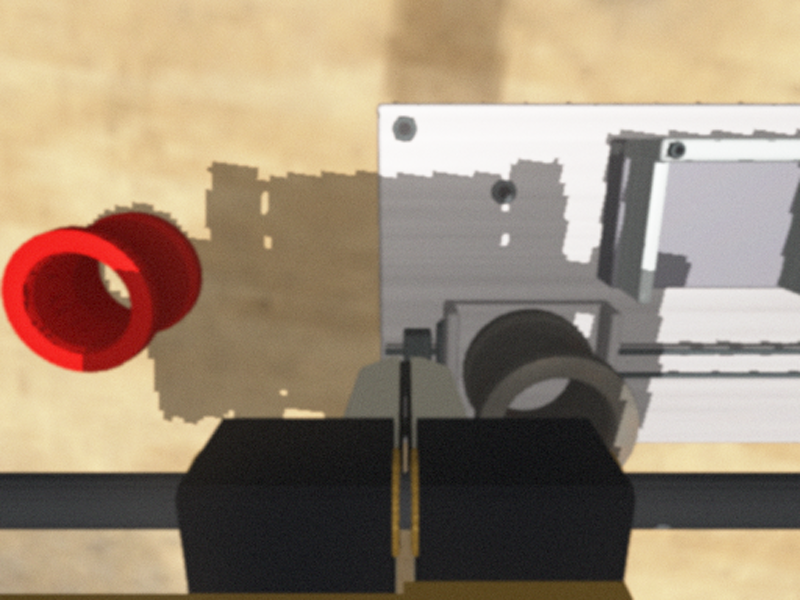

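The fingertip (405,370) is beside the cradle's left cheek (447,310) and above the end stop (417,343). The coupling stands in the cradle with the red decoy well clear. I'll refit locally, push most of the way, then look.

```bash
python3 - <<'E'
from h import *
d=np.load("w1.npy",allow_pickle=True).item(); s=512/800
T=tuple(np.load("T.npy"))
pts=np.array([[58,212,6],[0,132.5,38],[-30,198.5,18]])
uv=np.array([[380,104],[645,301],[417,343]])*s
T1,r=fit(d,pts,uv,T); print(T1,r.round(2).tolist())
a=T[2]; p=robot.current_tcp_pos(); o=[np.pi,0,a]
inv=lambda p:(np.cos(a)*(p[0]-T[0])+np.sin(a)*(p[1]-T[1]),-np.sin(a)*(p[0]-T[0])+np.cos(a)*(p[1]-T[1]))
print("start",inv(p))
print(robot.move_linear(rw(T,[-30,inv(p)[1]-158,23.5])[0],speed=50,f_stop=12))
p=robot.current_tcp_pos(); print(inv(p),p,robot.current_contact_force(),robot.current_t())
d=robot.get_image("wrist"); np.save("w2.npy",d,allow_pickle=True)
cv2.imwrite("pics/w2.png",cv2.resize(d["img"],(800,600),interpolation=cv2.INTER_CUBIC))
pts=np.array([[0,79.5,38],[0,26.5,38],[0,-26.5,38],[0,-79.5,38],[-5,27.5,31],[-5,-27.5,31]])
print((w2px(d,rw(T,pts))/s).round(0).tolist())
E
```

```text
(np.float64(554.5227542637251), np.float64(-9.747893959437501), np.float64(0.1165332311449629)) [[-0.01, -8.33], [0.42, -1.63], [-0.47, 12.39]]
start (np.float64(-30.560692289109706), np.float64(206.3421381003128))
False
(np.float64(-29.928137663051903), np.float64(48.39637344935444)) [518.9673429   32.77546281  23.5295612 ] [-0.91091788  0.77224221  1.75178965] 10.1
[[293.0, 307.0], [474.0, 307.0], [654.0, 307.0], [834.0, 307.0], [467.0, 316.0], [645.0, 316.0]]
```

View pics/w2.png

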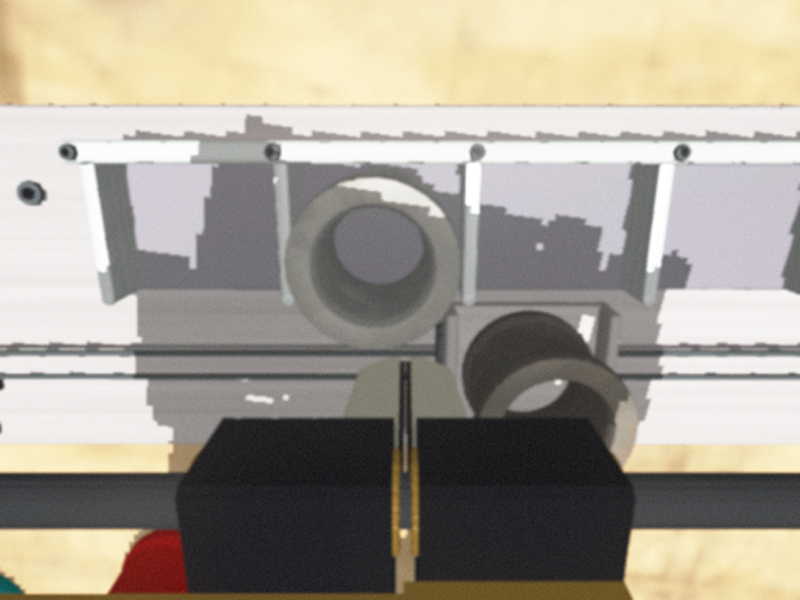

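The cradle's cheek tops are at about (445,304) and (619,304), and the noses of gap 3 are at (470,302) and (651,302). The cradle is about 6 mm short, which agrees with 158 of 164 mm travelled. I'll push 6 mm more, back off, and look from the front.

```bash
python3 - <<'E'
from h import *
T=tuple(np.load("T.npy")); s=512/800
robot.move_linear(rw(T,[-30,42.4,23.5])[0],speed=15,f_stop=12)
print(robot.current_tcp_pos())
robot.move_linear(rw(T,[-30,50,23.5])[0],speed=60)
robot.move_linear(rw(T,[-30,50,85])[0],speed=150)
robot.move_linear(rw(T,[-95,1,85])[0],speed=150)
robot.sleep(.2)
d=robot.get_image("wrist"); np.save("w3.npy",d,allow_pickle=True); print(robot.current_t())
cv2.imwrite("pics/w3.png",cv2.resize(d["img"],(800,600),interpolation=cv2.INTER_CUBIC))
pts=np.array([[0,26.5,38],[0,-26.5,38],[-5,27.5,31],[-5,-27.5,31]])
print((w2px(d,rw(T,pts))/s).round(0).tolist())
E
```

```text
[520.02878451  26.52602349  23.55014216]
12.475
[[332.0, 91.0], [476.0, 91.0], [333.0, 106.0], [476.0, 106.0]]
```

View pics/w3.png

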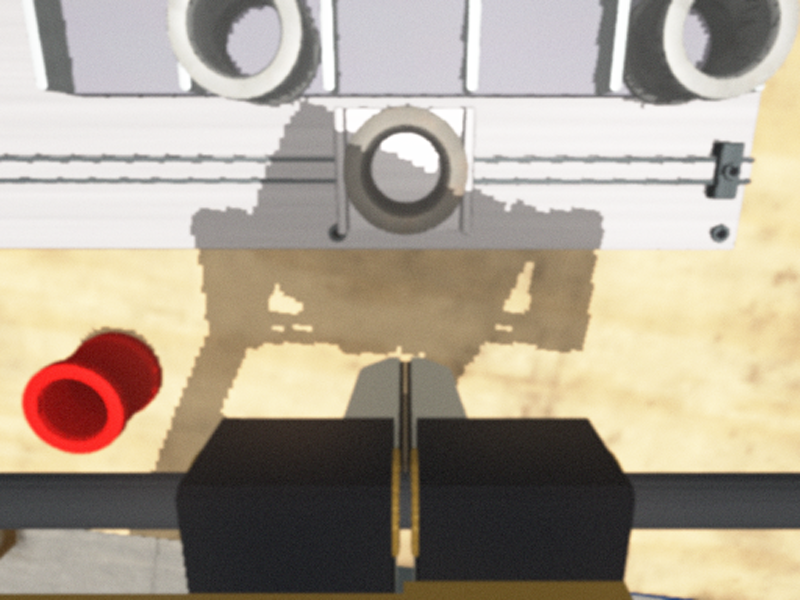

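Gap 3's noses are at columns 327 and 473 (centre 400) and the cradle cheeks at 336 and 475 (centre 405.5). The cradle is therefore about 1.5 mm too far right: inside tolerance, but worth nudging before the push. After that I push the coupling home with force stop.

```bash
python3 - <<'E'
from h import *
T=tuple(np.load("T.npy")); a=T[2]
inv=lambda p:(round(np.cos(a)*(p[0]-T[0])+np.sin(a)*(p[1]-T[1]),2),round(-np.sin(a)*(p[0]-T[0])+np.cos(a)*(p[1]-T[1]),2))
L=lambda x,y,z,v,f=None:robot.move_linear(rw(T,[x,y,z])[0],speed=v,f_stop=f)
L(-95,-55,85,150);L(-32,-55,85,150);L(-32,-55,23.5,120,8)
L(-32,-41.6,23.5,20,8); print(inv(robot.current_tcp_pos()),robot.current_contact_force())
L(-32,-52,23.5,60);L(-32,-52,85,150);L(-95,1.2,85,150);robot.sleep(.3)
d=robot.get_image("wrist"); cv2.imwrite("pics/w4.png",cv2.resize(d["img"][20:180,160:360],(800,640)[:2] and (750,600),interpolation=cv2.INTER_CUBIC))
L(-80,1.2,85,100);L(-80,1.2,25,120,8)
print(robot.current_contact_force(),robot.current_t())
print(L(-62,1.2,25,60,8),inv(robot.current_tcp_pos()),robot.current_contact_force())
E
```

```text
(np.float64(-31.95), np.float64(-41.6)) [-0.17912306  0.56376519  0.80006618]
[ 0.65596111 -0.12061465  0.31407466] 17.9333
False (np.float64(-61.47), np.float64(1.17)) [-0.11577782 -0.24665853 -0.58088765]
```

View pics/w4.png

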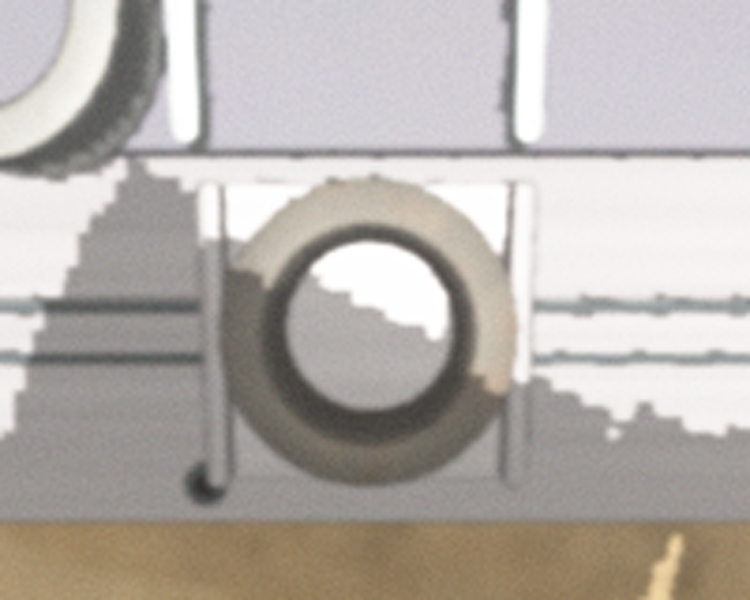

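The nudged cradle's cheeks are at 201 and 534 (centre 367) against noses at 185 and 529 (centre 357), so it is about 1.5 mm off. That is within the clearance: the 44 mm coupling fits the 49 mm gap. Now I push it home.

```bash
python3 - <<'E'
from h import *
T=tuple(np.load("T.npy")); a=T[2]
inv=lambda p:(round(np.cos(a)*(p[0]-T[0])+np.sin(a)*(p[1]-T[1]),2),round(-np.sin(a)*(p[0]-T[0])+np.cos(a)*(p[1]-T[1]),2))
L=lambda x,y,z,v,f=None:robot.move_linear(rw(T,[x,y,z])[0],speed=v,f_stop=f)
print(L(-4,1.2,25,25,5),inv(robot.current_tcp_pos()),robot.current_contact_force())
robot.sleep(.3)
L(-85,1.2,25,100);L(-85,1.2,85,150);robot.sleep(.2)
d=robot.get_image("wrist"); cv2.imwrite("pics/w5.png",cv2.resize(d["img"],(800,600),interpolation=cv2.INTER_CUBIC));print(robot.current_t())
E
```

```text
True (np.float64(-10.27), np.float64(1.63)) [ 0.52680182  0.59210213 -0.56833784]
22.2583
```

View pics/w5.png

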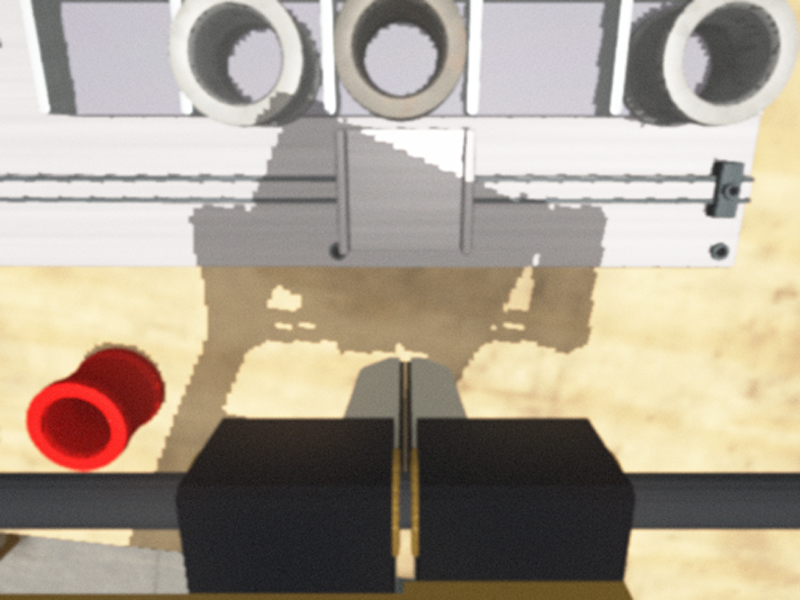

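The coupling at (401,55) is in gap 3, level with or deeper than its neighbours, and the hard stop at TCP x = -10.3 matches the expected -10.5. The cradle is empty. I'll push it back to the left stop.

```bash
python3 - <<'E'
from h import *
T=tuple(np.load("T.npy")); a=T[2]
inv=lambda p:(round(np.cos(a)*(p[0]-T[0])+np.sin(a)*(p[1]-T[1]),2),round(-np.sin(a)*(p[0]-T[0])+np.cos(a)*(p[1]-T[1]),2))
L=lambda x,y,z,v,f=None:robot.move_linear(rw(T,[x,y,z])[0],speed=v,f_stop=f)
L(-85,-55,85,150);L(-32,-55,85,150);L(-32,-55,23.5,120,8)
print(L(-32,115,23.5,50,8),inv(robot.current_tcp_pos()),robot.current_t())
print(L(-32,130,23.5,20,6),inv(robot.current_tcp_pos()),robot.current_contact_force())
L(-32,110,23.5,60);L(-32,110,100,150);L(-90,60,230,200);robot.sleep(.3)
d=robot.get_image("wrist"); cv2.imwrite("pics/w6.png",cv2.resize(d["img"],(800,600),interpolation=cv2.INTER_CUBIC));print(robot.current_t())
E
```

```text
False (np.float64(-31.98), np.float64(114.92)) 27.5
True (np.float64(-31.93), np.float64(127.33)) [ 0.69510514 -2.17147273  2.39904448]
30.4833
```

View pics/w6.png

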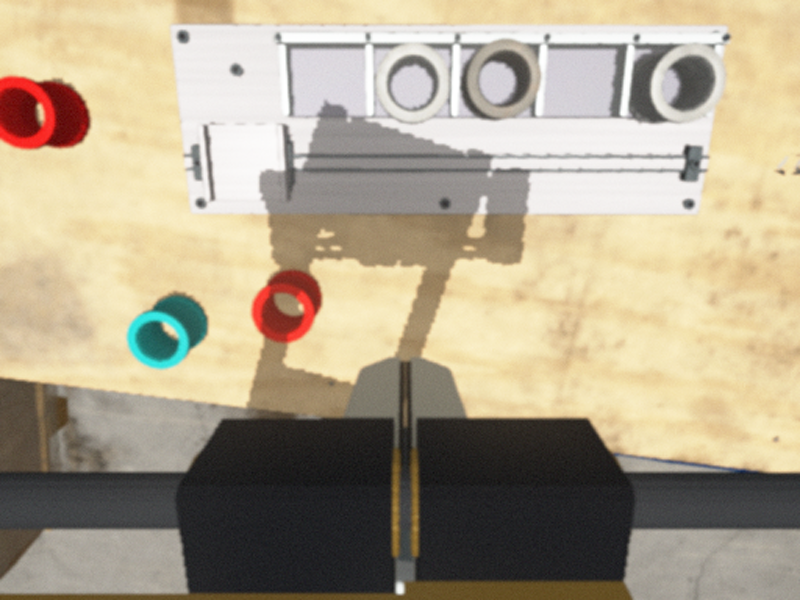

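The cradle (203–290, row 162) is against the left stop (196,162), the coupling (503,79) is home in gap 3, and the others are unmoved.

```bash
python3 -c "
from bench import robot
print(robot.hand_in())"
```

```text
the job is handed in; nothing more can be done
None
```

The coupling stands home in the third gap, the empty cradle is back at the left stop, and the job is handed in at about 30 s with no other part seen to move; the hand-in call gave no verdict.

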